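Push the stuck plug out of the ceramic tube

TASK

An orange plug is stuck inside the white ceramic tube in the blue clamps. With the square aluminium rod from its rest, pushed in through the flared mouth, drive the plug out of the far end so that it falls into the white basket; the clamps hold the tube only lightly, so never shove the tube along in them. Then draw the rod out, lay it flat on the worktop and let go, leaving the basket and the other things where they are.

Things in the scene. Friction and masses are not known exactly. Their poses are not given: they have to be found in the camera images.
- stand: Clamp stand, fixed: grey base 110 x 100 x 10 mm, two blue clamps (50 mm wide, 20 mm thick, tops 100 mm above the worktop, centred 35 mm either side of the origin) holding a level white ceramic tube. Origin: centre of the underside. x axis: along the tube, from flared mouth to plain far end; tube axis 75 mm above the origin.
- tube (a joint): How far the tube has been shoved along its clamps (m), positive along the stand's x, 0 at the start. It slides if pushed with more than about 18 N.
- plug: Orange plug, 15 mm diameter and 24 mm long, stuck in the bore by two sprung black lips on its sides; its near face starts between 28 and 63 mm in from the mouth. It yields at roughly 8 to 15 N and grips all the way until its middle has left the far end, then drops. Origin: its centre; x axis: its length.
- rod: Straight square aluminium push rod, 10 x 10 x 220 mm, about 60 g, black band at each end, ends alike; lies level in the rest. Origin: its centre; x axis: its length. Held by the middle it cannot reach through the tube: it must be regripped nearer its rear end (left 80 mm or more inside the bore it stays there, drooping about 3 degrees).
- rest: Grey rod rest, fixed: base 230 x 60 x 8 mm, two grooved blocks 75 mm long and 36 mm wide, 70 mm apart, tops 57 mm above the worktop. The rod lies along its x axis, rod centre 50 mm above the worktop, and is free only in the 70 mm gap between the blocks. Origin: centre of the underside.
- basket: White perforated basket standing under the tube's far end, loose, 132 x 172 x 53 mm outside, walls 2 mm. Origin: centre of the underside; its x axis runs along the tube (132 mm side).
- petri: Bystander: petri dish, 90 mm across, 14 mm high, loose. Origin: centre of the underside.
- blue_marker: Bystander: blue marker pen lying, 133 mm long, 13 mm thick, along its y axis, loose. Origin: underside below its middle.
- label_tape: Bystander: green roll of label tape lying flat, 83 mm across, 18 mm high, loose. Origin: centre of the underside.
- tube_mouth (a point): Centre of the tube's flared mouth (at x = -75 mm, z = 75 mm in the stand's frame), where the rod goes in. The tube is 150 mm long, 30 mm outside, with a round bore of 18 mm open at both ends; over the first 8 mm at the mouth it flares to 36 mm outside and 24 mm inside, so a rod that meets the rim off-centre must be stopped by feel and shifted.
- tube_exit (a point): Centre of the tube's plain far end (at x = +75 mm in the stand's frame), where the plug comes out above the basket.

How it is judged:
By the outcome, as a careful person would: the job done as asked, in the order asked, and still so for the second after the job is handed in, with the robot touching nothing.
It also fails if it takes over 61 s, if anything falls off the work surface, if the arm or the gripper's body presses on something with over 40 N, if the wrist force passes 120 N, or if a joint passes its speed limit or range.

ROBOT

A 6-joint arm with a two-finger parallel gripper is mounted at the origin on a cart in front of the work surface, level with it; the furniture and walls round the work are solid. World frame = base frame: x ahead of the robot, y to its left, z up, the work surface at z = 0. Lengths are in m, angles in rad, forces in N, time in s.
With the tool pointing down it reaches from about 0.425 to 1.125 m from the base axis. Payload 14.9 kg.
Tool frame: the origin (TCP) lies between the finger pads; the fingertips stand env.tip_extent ahead of it and the grasp point (between the pads) lies 5 mm behind it (env.tip_extent is the distance from the TCP to the fingertips, in m); z points along the fingers, y is the line along which they close (so a half turn about z gives the same grasp; the last joint's range is limited). The gripper opens to 91 mm and grips with 3 to 60 N. Pads are 32 mm wide; open, the fingers measure 118 mm over their backs; the gripper's body (76 mm by 178 mm) begins 60 mm behind the grasp point.
Start: joints at [-1.289, 0.379, 1.734, -0, 1.028, -0.033], TCP at [0.217, -0.666, 0.228] pointing down, gripper open.
Joint ranges: [-2.77, 2.77], [-0.74, 2.19], [0, 2.66], [-1.06, 4.2], [0.31, 2.87], [-3.08, 3.08]. Speed limits (rad/s): [1.89, 1.89, 2.39, 3.14, 3.14, 3.14].

INTERFACE

Orientations are given as a 3x3 rotation matrix whose columns are the frame's x, y, z axes.
In Python, from station import env, vision gives the robot as it stands.
- The arm moves only by the tool carry_out, never from a script. Its argument "moves" is a list of rows, each a list of 7 numbers: the shift along the tool's x, y, z in mm, then the turn, a rotation vector about the tool's x, y, z in degrees, then the closure, from 0 (fully open) to 1 (shut). In form: [[x, y, z, wx, wy, wz, gripper], ...]. A call has 1 to 12 rows; each row is the pose to reach, as a shift and turn from the pose commanded when the call began, along the tool's axes at that moment; what a row does not reach only later rows make up. A row lasts 1/8 s, in which the tool goes at most 62.5 mm and 10.7 degrees, less where a joint would pass 70% of its speed; a pose out of reach is approached as far as the arm can. A call with a gripper value outside its range is refused whole. The fingers move at their own pace and stop on an object; "newtons" is the grip in N (left out, the last holds). Time passes only in rows, so rows that repeat a pose let the fingers close. It gives the time, the measured TCP pose, the force, the opening and the grip force at its end, in the units of the state.
- env.get_state(): the state, without advancing time (a new reading comes with each control period).
- vision.camera(name): name is "side" or "top"; returns a dict with "pixels" (400x640x3 uint8, blue, green, red), "mtx" (3x3 intrinsics, pixels), "view" (4x4, takes a point from world to camera coordinates). Camera axes: x right, y down, z forward; pixel columns grow to the right and rows downward; lengths in m; the calibration is good to about 2 mm. A picture is of the moment at which its call begins. There is no depth.
- env.close_job(): hands the job in; it is judged then, once.
The state is a dict: "clock": time; "joints": joint angles; "qvel": joint speeds; "joint_torque": joint torques, N m; "eef_pos": TCP position; "ee_rot": TCP orientation; "wrist_force": force on the tool from outside, world axes, zero at the start; "torque": the same for the moment, N m; "grip_width": opening from 0.0 (shut) to 1.0 (fully open); "gripper_force": force on a finger pad.
Only numpy, scipy, OpenCV 4.12 (cv2) and the standard library are available. Lean on these libraries where they do the work, as an engineer would, in place of code of your own. Each camera call takes 0.05 s, during which the arm holds its last target. There are 200 camera calls.

## Working session

There is one attempt and no reset: what is moved stays moved. The work goes in short steps, Python scripts to look and compute and a tool call to move; the robot and the scene stay as the last step left them, time stands still between calls to the robot, and variables do not carry over. Pictures are saved under pics/ and viewed, at most 14 in all, crops included, and the job is handed in when it is done.

Besides the shell and the picture viewer there is one more tool, called after "Request:" as name([rows], argument=value, ...), one row to a line, values as JSON. carry_out: Moves the arm, as the interface text tells. Its arguments: {"type":"object","properties":{"moves":{"type":"array","items":{"type":"array","items":{"type":"number"}}},"newtons":{"type":"number"}},"required":["moves"]}

```bash
ls; mkdir -p pics; python3 - <<'E'
from station import env, vision
import cv2
print(env.get_state(), env.tip_extent)
for n in("side","top"):
    c=vision.camera(n); cv2.imwrite(f"pics/{n}0.png",c["pixels"]); print(n,c["mtx"].tolist(),c["view"].round(4).tolist())
E
```

```text
pics
{'clock': 0.0, 'joints': array([-1.28931788e+00,  3.79425790e-01,  1.73479361e+00, -7.95877270e-06,
        1.02845928e+00, -3.33254951e-02]), 'qvel': array([-0.00012898,  0.00049948, -0.00058191,  0.00014285,  0.00136998,
        0.00093331]), 'joint_torque': array([ 1.88250800e-03, -7.63713455e+01, -4.34369910e+01,  6.51462190e-02,
        4.22962499e-02, -1.18673711e-04]), 'eef_pos': array([ 0.21661094, -0.66524099,  0.22726984]), 'ee_rot': array([[ 9.50855833e-01,  3.09633799e-01, -3.08220787e-04],
       [ 3.09633951e-01, -9.50855263e-01,  1.04139326e-03],
       [ 2.93771929e-05, -1.08565047e-03, -9.99999410e-01]]), 'wrist_force': array([-0.3513261 , -0.26882461,  0.48403985]), 'torque': array([ 0.0291011 , -0.04189695, -0.05069597]), 'gripper_force': 0.0, 'grip_width': 1.0003486047416064} 0.014
side [[453.714675093247, 0.0, 319.55510454873695], [0.0, 453.714675093247, 202.08584616271818], [0.0, 0.0, 1.0]] [[-0.9597, -0.2807, 0.0172, 0.4958], [-0.1164, 0.3407, -0.9329, 0.1705], [0.256, -0.8973, -0.3597, 0.811], [0.0, 0.0, 0.0, 1.0]]
top [[402.4175645857681, 0.0, 316.293346265866], [0.0, 402.4175645857681, 201.80645553309495], [0.0, 0.0, 1.0]] [[-0.0279, -0.9996, -0.005, -0.0231], [-0.9831, 0.0283, -0.1808, 0.571], [0.1808, -0.0002, -0.9835, 1.0217], [0.0, 0.0, 0.0, 1.0]]
```

View pics/side0.png

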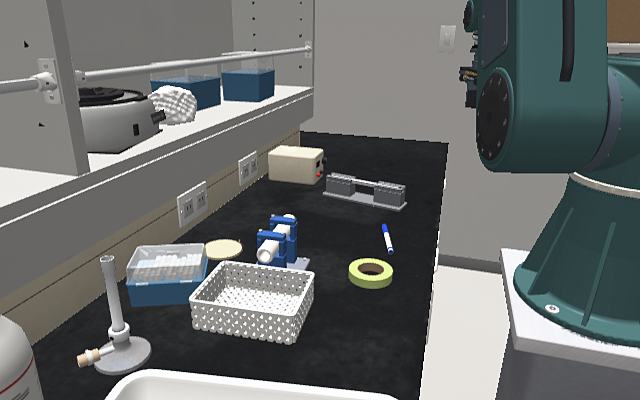

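View pics/top0.png

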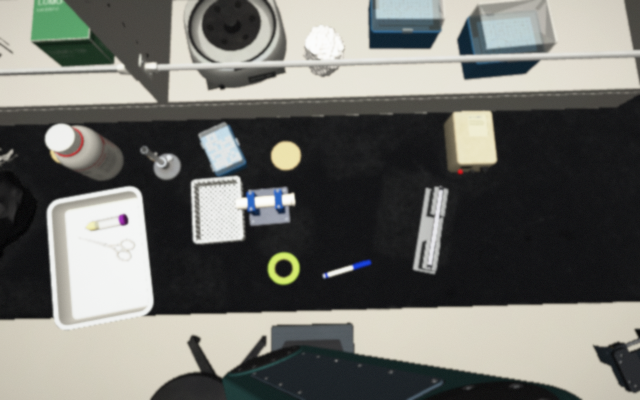

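The side view shows the stand and tube at (275,240), basket (252,300), rest (365,190), marker (388,238) and tape (370,272). In the top view the tube runs from its mouth at (294,199) to its exit at (238,203). The rod lies in the rest around (432,230).

```bash
cat > h.py <<'E'
import numpy as np, cv2
from station import env, vision
def ray(c,p):
    V=c["view"];R=V[:3,:3];o=-R.T@V[:3,3]
    d=R.T@np.linalg.solve(c["mtx"],[p[0],p[1],1.]);return o,d/np.linalg.norm(d)
def onz(c,p,z):
    o,d=ray(c,p);return o+d*(z-o[2])/d[2]
def proj(c,P):
    q=c["view"]@np.r_[P,1];q=c["mtx"]@q[:3];return q[:2]/q[2]
def two(c1,p1,c2,p2):
    o1,d1=ray(c1,p1);o2,d2=ray(c2,p2)
    s=np.linalg.lstsq(np.c_[d1,-d2],o2-o1,rcond=None)[0]
    a=o1+d1*s[0];b=o2+d2*s[1];return (a+b)/2,np.linalg.norm(a-b)
E
python3 - <<'E'
from h import *
t=vision.camera("top");s=vision.camera("side")
T=t["pixels"];S=s["pixels"]
def crop(I,x0,y0,w,h,W,H): return cv2.resize(I[y0:y0+h,x0:x0+w],(W,H),interpolation=cv2.INTER_CUBIC)
m=np.vstack([np.hstack([crop(T,230,175,80,60,400,300),crop(T,390,180,80,60+0,400,300)]),
 np.hstack([crop(S,240,200,80,60,400,300),crop(S,320,155,100,75,400,300)])])
cv2.imwrite("pics/z1.png",m)
E
```

```text
(no output)
```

View pics/z1.png

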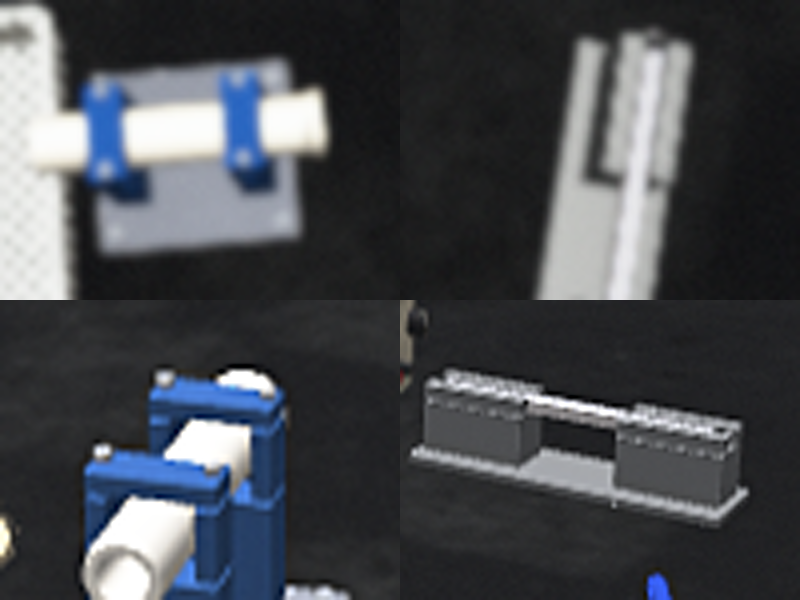

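The crops show the tube clear between the clamps and at the mouth (top view, mouth edge around px 295), and the rod as a bright line. The block ends are visible too. Next step is fitting lines to both.

```bash
python3 - <<'E'
from h import *
t=vision.camera("top");s=vision.camera("side")
hsv=cv2.cvtColor(t["pixels"],cv2.COLOR_BGR2HSV).astype(int);g=cv2.cvtColor(t["pixels"],cv2.COLOR_BGR2GRAY).astype(float)
# tube: per-column half-max edges
print("tube cols")
C=[]
for u in range(236,300):
    col=hsv[185:220,u]; v=g[185:220,u]
    w=np.clip((t["pixels"][185:220,u].min(axis=1)-150.)/70,0,1)
    if w.sum()>3: C.append((u,(w*np.arange(185,220)).sum()/w.sum(),w.sum()))
print([(a,round(b,1),round(c,1)) for a,b,c in C])
print("row199",g[199,286:300],"200",g[200,286:300])
sel=np.array([(a,b) for a,b,c in C if 257<=a<=273 or 284<=a<=290])
k=np.polyfit(sel[:,0],sel[:,1],1);print(k,np.std(sel[:,1]-np.polyval(k,sel[:,0])))
P=[onz(t,(u,np.polyval(k,u)),.075) for u in (255,290)]
d=P[0]-P[1];print(P,np.degrees(np.arctan2(d[1],d[0])))
# blue clamps
m=((abs(hsv[...,0]-112)<14)&(hsv[...,1]>130)&(hsv[...,2]>60)).astype(np.uint8)
n,l,st,ce=cv2.connectedComponentsWithStats(m[170:240,235:300])
for i in range(1,n):
    if st[i,4]>15: print("blue",st[i],ce[i]+[235,170],onz(t,ce[i]+[235,170],.1))
# rod
R=[]
for v in range(184,276):
    r=g[v,405:460]; w=np.clip(r-185,0,None)
    if w.sum()>20: R.append((405+(w*np.arange(55)).sum()/w.sum(),v,w.max()))
R=np.array(R);k=np.polyfit(R[:,1],R[:,0],1);res=R[:,0]-np.polyval(k,R[:,1]);ok=abs(res)<1
k=np.polyfit(R[ok,1],R[ok,0],1);print("rod rows",R[ok,1].min(),R[ok,1].max(),ok.sum(),len(R),k)
for v in (R[ok,1].min(),R[ok,1].max()): print(onz(t,(np.polyval(k,v),v),.055))
print("profile along rod",[(v,int(g[v,int(round(np.polyval(k,v)))])) for v in list(range(182,194))+list(range(256,275))])
a,b=[onz(t,(np.polyval(k,v),v),.055) for v in (190,260)];d=a-b;print(np.degrees(np.arctan2(d[1],d[0])))
E
```

```text
tube cols
[(236, np.float64(202.0), np.float64(34.8)), (237, np.float64(201.9), np.float64(34.4)), (238, np.float64(201.8), np.float64(33.8)), (239, np.float64(201.8), np.float64(33.8)), (240, np.float64(203.3), np.float64(30.1)), (241, np.float64(207.6), np.float64(20.5)), (242, np.float64(204.6), np.float64(11.7)), (243, np.float64(202.5), np.float64(9.7)), (244, np.float64(202.4), np.float64(9.6)), (245, np.float64(202.4), np.float64(9.5)), (246, np.float64(202.4), np.float64(9.0)), (255, np.float64(201.2), np.float64(7.8)), (256, np.float64(201.5), np.float64(9.5)), (257, np.float64(201.4), np.float64(10.2)), (258, np.float64(201.1), np.float64(10.4)), (259, np.float64(201.0), np.float64(10.7)), (260, np.float64(200.9), np.float64(10.9)), (261, np.float64(200.9), np.float64(11.1)), (262, np.float64(201.1), np.float64(11.5)), (263, np.float64(201.2), np.float64(11.7)), (264, np.float64(201.2), np.float64(11.8)), (265, np.float64(201.2), np.float64(11.9)), (266, np.float64(201.4), np.float64(12.1)), (267, np.float64(201.5), np.float64(12.3)), (268, np.float64(201.5), np.float64(12.
[... 1169 characters left out ...]
  23 120] [278.53333333 200.81666667] [0.5665888  0.05690639 0.1       ]
blue [ 11  22  13  23 138] [251.10144928 203.04347826] [0.5628305  0.12685181 0.1       ]
rod rows 191.0 248.0 47 76 [-1.87909048e-01  4.75874019e+02]
[ 0.58934816 -0.37010655  0.055     ]
[ 0.43892    -0.32966902  0.055     ]
profile along rod [(182, 30), (183, 29), (184, 35), (185, 57), (186, 86), (187, 88), (188, 80), (189, 121), (190, 181), (191, 215), (192, 224), (193, 226), (256, 192), (257, 196), (258, 183), (259, 178), (260, 178), (261, 185), (262, 192), (263, 186), (264, 173), (265, 162), (266, 158), (267, 164), (268, 164), (269, 136), (270, 143), (271, 140), (272, 102), (273, 53), (274, 23)]
-15.04633979179796
```

```bash
python3 - <<'E'
from h import *
t=vision.camera("top");I=t["pixels"].astype(float);g=I.mean(axis=2)
mn=I.min(axis=2)
E=[]
for u in list(range(257,273))+list(range(284,290))+list(range(243,247)):
    v=np.arange(188,216); p=mn[188:216,u]; c=201-188
    # half-level crossings to 0.. use local bg
    def cr(step,lev):
        i=c
        while p[i]>lev: i+=step
        return 188+i-step*(lev-p[i])/(p[i-step]-p[i])
    E.append((u,cr(-1,195),cr(1,195)))
E=np.array(E);print(E.round(1).tolist())
mid=E[:,1:].mean(1)
k=np.polyfit(E[:,0],mid,1)
for _ in range(2):
    ok=abs(mid-np.polyval(k,E[:,0]))<.5;k=np.polyfit(E[ok,0],mid[ok],1)
print(k,ok.sum(),len(ok))
P=[onz(t,(u,np.polyval(k,u)),.075) for u in (255,290)]
d=P[0]-P[1];print(P,np.degrees(np.arctan2(d[1],d[0])))
# stand base
gr=((g>90)&(I.max(2)-mn<70)).astype(np.uint8)
# base front edge & side edges
for u in (252,256,262,270,278,284,288): 
    col=g[214:232,u]; i=np.where(col>80)[0].max(); print(u, 214+i+(col[i]-80)/(col[i]-col[i+1]),end='; ')
print()
R=[]
for v in range(191,262):
    u0=475.87-.1879*v; r0=int(u0)-7; r=mn[v,r0:r0+15]; w=np.clip(r-205,0,None)
    if w.sum()>10: R.append((v,r0+(w*np.arange(15)).sum()/w.sum(),r.max()))
R=np.array(R); print(R.round(1).tolist())
k=np.polyfit(R[:,0],R[:,1],1)
for _ in range(3):
    ok=abs(R[:,1]-np.polyval(k,R[:,0]))<.4;k=np.polyfit(R[ok,0],R[ok,1],1)
print(k,ok.sum(),len(R))
f=lambda v:onz(t,(np.polyval(k,v),v),.055)
a,b=f(190),f(250);d=a-b;print(a,b,np.degrees(np.arctan2(d[1],d[0])))
for v in (185,186,230,265,266,267,268,269): print(v,f(v),np.linalg.norm(f(185.5)-f(v)))
for v in range(258,274): print(v,mn[v,415:442].astype(int).tolist())
E
```

```text
[[257.0, 196.5, 206.0], [258.0, 196.2, 206.0], [259.0, 196.0, 206.0], [260.0, 195.9, 205.9], [261.0, 195.8, 205.8], [262.0, 195.6, 205.8], [263.0, 195.4, 205.7], [264.0, 195.3, 205.6], [265.0, 195.3, 205.6], [266.0, 195.2, 205.5], [267.0, 195.2, 205.5], [268.0, 195.2, 205.4], [269.0, 195.1, 205.3], [270.0, 195.1, 205.2], [271.0, 195.1, 205.1], [272.0, 195.0, 205.0], [284.0, 194.1, 204.0], [285.0, 193.8, 204.0], [286.0, 193.7, 204.0], [287.0, 193.9, 203.9], [288.0, 194.0, 203.7], [289.0, 194.0, 203.6], [243.0, 197.8, 207.1], [244.0, 197.8, 207.0], [245.0, 197.7, 206.9], [246.0, 198.0, 206.6]]
[-8.07361395e-02  2.21959292e+02] 26 26
[array([0.5716133 , 0.12078485, 0.075     ]), array([0.57649442, 0.02923824, 0.075     ])] 93.05203351277922
252 225.37857142857143; 256 225.2962962962963; 262 224.5531914893617; 270 224.07339449541286; 278 223.44202898550725; 284 222.76978417266187; 288 222.41129032258064; 
[[191.0, 440.3, 213.0], [192.0, 440.0, 224.0], [193.0, 439.9, 226.0], [194.0, 439.8, 225.0], [195.0, 439.7, 224.0], [196.0, 439.6, 224.0], [197.0, 439.6, 226.0], [198.0, 439.2, 228.0], 
[... 3478 characters left out ...]
6, 149, 131, 136, 166, 184, 179, 159, 116, 64, 31, 22, 20, 19]
269 [158, 167, 165, 154, 143, 134, 128, 126, 123, 127, 138, 145, 141, 142, 140, 131, 137, 166, 175, 171, 148, 99, 51, 26, 19, 19, 18]
270 [106, 118, 123, 127, 132, 139, 143, 140, 139, 138, 140, 143, 138, 135, 132, 126, 132, 150, 160, 154, 126, 78, 39, 21, 20, 21, 20]
271 [50, 59, 66, 73, 86, 101, 110, 117, 120, 130, 138, 144, 143, 140, 141, 145, 149, 156, 159, 144, 106, 56, 25, 21, 21, 18, 18]
272 [25, 26, 28, 33, 42, 51, 58, 63, 71, 85, 102, 112, 117, 120, 129, 141, 151, 157, 157, 137, 87, 40, 23, 21, 21, 20, 17]
273 [20, 19, 20, 20, 24, 24, 27, 27, 31, 42, 51, 58, 65, 73, 86, 102, 112, 121, 123, 107, 64, 29, 18, 20, 20, 19, 20]
```

```bash
cat >> h.py <<'E'
C=np.array([.4948,-.3492]);e=np.array([np.cos(np.radians(166.9)),np.sin(np.radians(166.9))])
a=np.array([np.cos(np.radians(93.05)),np.sin(np.radians(93.05))]);M=np.array([.5771,.0170])
def go(xy,z,yaw,s=None):
    s=s or env.get_state();R=s["ee_rot"];p=s["eef_pos"]
    t=np.radians(yaw);c,n=np.cos(t),np.sin(t)
    T=np.array([[c,n,0],[n,-c,0],[0,0,-1.]])
    print("shift",(R.T@(np.r_[xy,z]-p)*1e3).round(1),"turn",np.degrees(cv2.Rodrigues(R.T@T)[0].ravel()).round(2))
E
python3 - <<'E'
from h import *
go(C-.017*e,.15,166.9)
E
```

```text
shift [ 376.9 -205.9   77.9] turn [-0.0000e+00 -2.0000e-02 -1.4886e+02]
```

Request:
carry_out([
  [60,-30,10,0,0,-10,0],
  [110,-60,20,0,0,-20,0],
  [170,-90,30,0,0,-31,0],
  [220,-120,40,0,0,-41,0],
  [280,-150,50,0,0,-52,0],
  [330,-180,60,0,0,-62,0],
  [377,-206,78,0,0,-73,0],
  [377,-206,78,0,0,-83,0],
  [377,-206,78,0,0,-94,0],
  [377,-206,78,0,0,-104,0],
  [377,-206,78,0,0,-115,0],
  [377,-206,78,0,0,-125,0],
], newtons=40)

```text
clock: 1.85
eef_pos: [0.5115, -0.353, 0.1499]
ee_rot: [[-0.803, 0.596, 0.0], [0.596, 0.803, -0.0], [-0.0, 0.0, -1.0]]
wrist_force: [0.3, -0.0, -0.1]
grip_width: 1.001
gripper_force: 0.0
```

Request:
carry_out([
  [0,0,0,0,0,-10.6,0],
  [0,0,0,0,0,-21,0],
  [0,0,0,0,0,-23.9,0],
  [0,0,0,0,0,-23.9,0],
])

```text
clock: 2.35
eef_pos: [0.5115, -0.353, 0.15]
ee_rot: [[-0.974, 0.226, 0.0], [0.226, 0.974, -0.0], [-0.0, -0.0, -1.0]]
wrist_force: [-0.8, 0.0, 0.2]
grip_width: 1.001
gripper_force: 0.0
```

```bash
python3 - <<'E'
from h import *
s=env.get_state();print(s["clock"],s["eef_pos"],s["joints"])
go(C-.017*e,.045,166.9)
t=vision.camera("top");d=vision.camera("side")
m=np.vstack([np.hstack([cv2.resize(t["pixels"][170:290,370:530],(400,300)),cv2.resize(d["pixels"][100:250,280:480],(400,300))])])
cv2.imwrite("pics/z2.png",m)
E
```

```text
2.35 [ 0.51145201 -0.3530025   0.14995813] [-6.41622148e-01  3.59707808e-01  1.93015474e+00  1.24972882e-05
  8.51697513e-01 -1.98396379e+00]
shift [ 1.00e-01 -1.00e-01  1.05e+02] turn [-0.    0.    0.01]
```

View pics/z2.png

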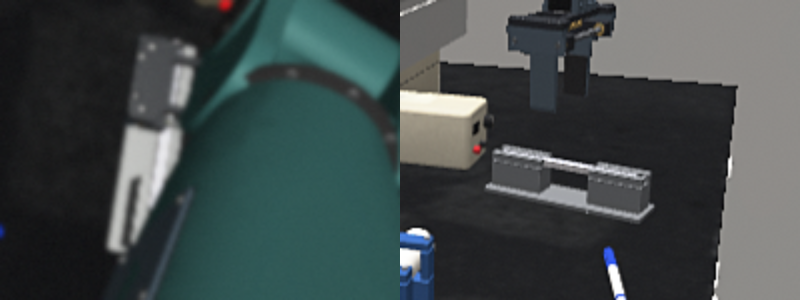

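The gripper is above the gap (side-crop gap near (570,165)) and clear of the rest, so I'm descending to grip.

Request:
carry_out([
  [0,0,40,0,0,0,0.5],
  [0,0,80,0,0,0,0.5],
  [0,0,105,0,0,0,0.5],
  [0,0,105,0,0,0,0.5],
  [0,0,105,0,0,0,1],
  [0,0,105,0,0,0,1],
  [0,0,105,0,0,0,1],
  [0,0,105,0,0,0,1],
], newtons=20)

```text
clock: 3.45
eef_pos: [0.5124, -0.3511, 0.0461]
ee_rot: [[-0.974, 0.227, 0.001], [0.227, 0.974, 0.002], [-0.001, 0.002, -1.0]]
wrist_force: [9.7, 22.2, 1.8]
grip_width: 0.385
gripper_force: 20.0
```

A 35 mm opening means the pads caught a block rather than the rod. I'll open, then measure the gap from the first images.

Request:
carry_out([
  [0,0,0,0,0,0,0.4],
  [0,0,0,0,0,0,0.4],
  [0,0,0,0,0,0,0.4],
])

```text
clock: 3.82
eef_pos: [0.5116, -0.3534, 0.0456]
ee_rot: [[-0.974, 0.226, 0.001], [0.226, 0.974, -0.001], [-0.001, -0.0, -1.0]]
wrist_force: [0.5, -0.1, 0.2]
grip_width: 0.597
gripper_force: 0.0
```

```bash
python3 - <<'E'
from h import *
s=env.get_state();print(s["clock"],s["eef_pos"],s["wrist_force"],s["grip_width"])
d=vision.camera("side")
I=cv2.imread("pics/side0.png");T=cv2.imread("pics/top0.png")
m=np.vstack([np.hstack([cv2.resize(T[180:280,395:465],(420,600),interpolation=cv2.INTER_CUBIC),
 np.vstack([cv2.resize(I[165:215,315:415],(380,300),interpolation=cv2.INTER_CUBIC),cv2.resize(d["pixels"][150:210,315:415],(380,300),interpolation=cv2.INTER_CUBIC)])])])
cv2.imwrite("pics/z3.png",m)
E
```

```text
3.825 [ 0.51162967 -0.35339447  0.04558561] [ 0.48291144 -0.09133249  0.2175405 ] 0.5965318528630353
```

View pics/z3.png

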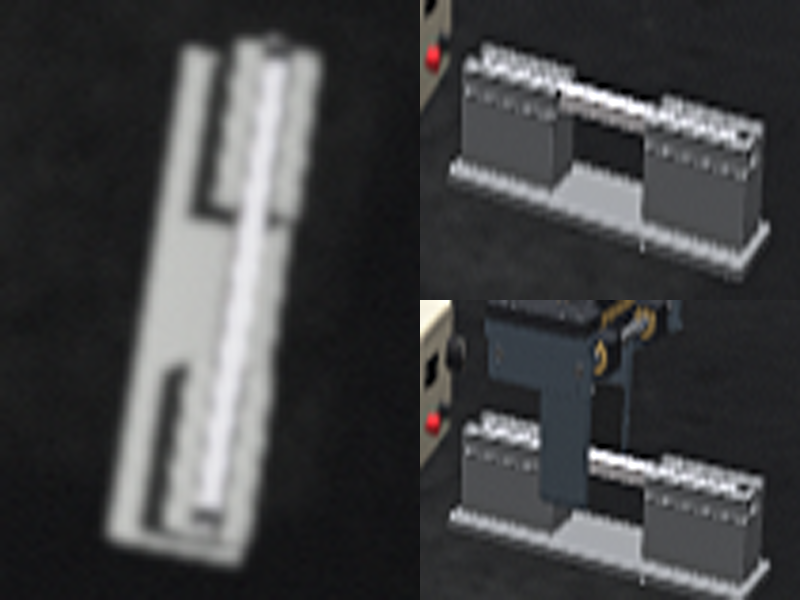

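The top crop puts the gap edges at rows 215 and 241, so the gap centre is x≈0.4905 and my grip was about 4 mm too far out. I'm shifting 8 mm toward the tip and regripping.

Request:
carry_out([
  [8,0,0,0,0,0,0.4],
  [8,0,0,0,0,0,0.6],
  [8,0,0,0,0,0,1],
  [8,0,0,0,0,0,1],
  [8,0,0,0,0,0,1],
  [8,0,0,0,0,0,1],
], newtons=20)

```text
clock: 4.62
eef_pos: [0.5039, -0.35, 0.0449]
ee_rot: [[-0.974, 0.227, 0.0], [0.227, 0.974, 0.002], [0.0, 0.002, -1.0]]
wrist_force: [2.7, 5.8, -0.9]
grip_width: 0.107
gripper_force: 20.0
```

That's the rod (9.7 mm). Next is sliding it along the groove toward the tip.

Request:
carry_out([
  [8,1.2,0,0,0,0,1],
  [12,1.2,0,0,0,0,1],
  [20,1.2,0,0,0,0,1],
  [28,1.2,0,0,0,0,1],
  [36,1.2,0,0,0,0,1],
  [36,1.2,0,0,0,0,1],
])

```text
clock: 5.38
eef_pos: [0.4746, -0.3433, 0.0454]
ee_rot: [[-0.974, 0.228, 0.013], [0.228, 0.974, -0.006], [-0.014, -0.003, -1.0]]
wrist_force: [54.1, 7.1, -40.2]
grip_width: 0.114
gripper_force: 50.3
```

I counted the previous shift twice, so a pad is pressing on the block. Backing off at once.

Request:
carry_out([
  [-8,0,0,0,0,0,1],
  [-9,0,0,0,0,0,1],
  [-9,0,0,0,0,0,1],
])

```text
clock: 5.75
eef_pos: [0.4775, -0.3438, 0.045]
ee_rot: [[-0.974, 0.226, 0.0], [0.226, 0.974, 0.0], [-0.0, 0.0, -1.0]]
wrist_force: [4.5, 5.6, 2.1]
grip_width: 0.109
gripper_force: 20.0
```

Request:
carry_out([
  [0,0,0,0,0,0,0.8],
  [0,0,0,0,0,0,0.8],
  [-14,0,0,0,0,0,0.8],
  [-27,0,0,0,0,0,0.8],
  [-27,0,0,0,0,0,1],
  [-27,0,0,0,0,0,1],
  [-27,0,0,0,0,0,1],
  [-20,0,0,0,0,0,1],
  [-12,0,0,0,0,0,1],
  [-4,0,0,0,0,0,1],
  [0,0,0,0,0,0,1],
  [0,0,0,0,0,0,1],
], newtons=20)

```text
clock: 7.25
eef_pos: [0.4767, -0.3436, 0.0449]
ee_rot: [[-0.974, 0.226, -0.002], [0.226, 0.974, 0.001], [0.002, 0.001, -1.0]]
wrist_force: [-4.9, 3.3, 8.1]
grip_width: 0.104
gripper_force: 20.0
```

```bash
python3 - <<'E'
from h import *
d=vision.camera("side")
cv2.imwrite("pics/z4.png",cv2.resize(d["pixels"][130:230,310:450],(700,500),interpolation=cv2.INTER_CUBIC))
E
```

```text
(no output)
```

View pics/z4.png

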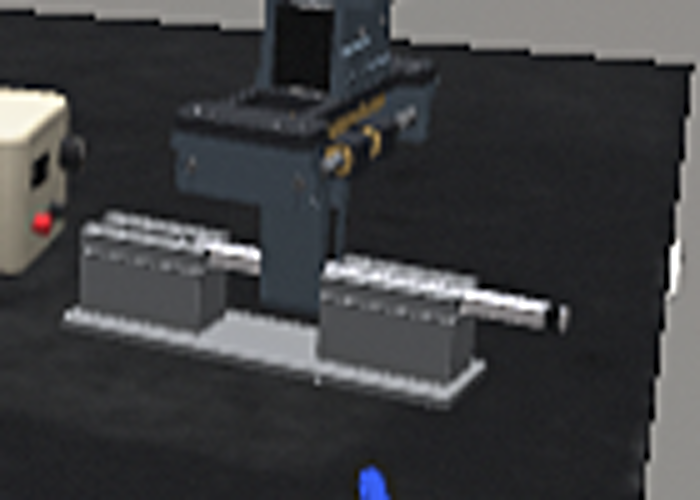

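The slide worked: the rod now protrudes at the near block, with its tip at about full-frame pixel (423,194). Next is the final regrip near the rear and a lift.

Request:
carry_out([
  [0,0,0,0,0,0,0.8],
  [0,0,0,0,0,0,0.8],
  [-14,0,0,0,0,0,0.8],
  [-27,0,0,0,0,0,0.8],
  [-27,0,0,0,0,0,1],
  [-27,0,0,0,0,0,1],
  [-27,0,0,0,0,0,1],
  [-27,0,0,0,0,0,1],
  [-27,0,-10,0,0,0,1],
  [-27,0,-40,0,0,0,1],
  [-27,0,-80,0,0,0,1],
  [-27,0,-80,0,0,0,1],
], newtons=50)

```text
clock: 8.8
eef_pos: [0.5051, -0.3512, 0.1283]
ee_rot: [[-0.974, 0.226, 0.004], [0.226, 0.974, -0.003], [-0.004, -0.002, -1.0]]
wrist_force: [-0.3, -0.0, -2.0]
grip_width: 0.104
gripper_force: 50.0
```

```bash
python3 - <<'E'
from h import *
d=vision.camera("side")
cv2.imwrite("pics/z5.png",cv2.resize(d["pixels"][90:240,300:500],(800,600),interpolation=cv2.INTER_CUBIC))
E
```

```text
(no output)
```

View pics/z5.png

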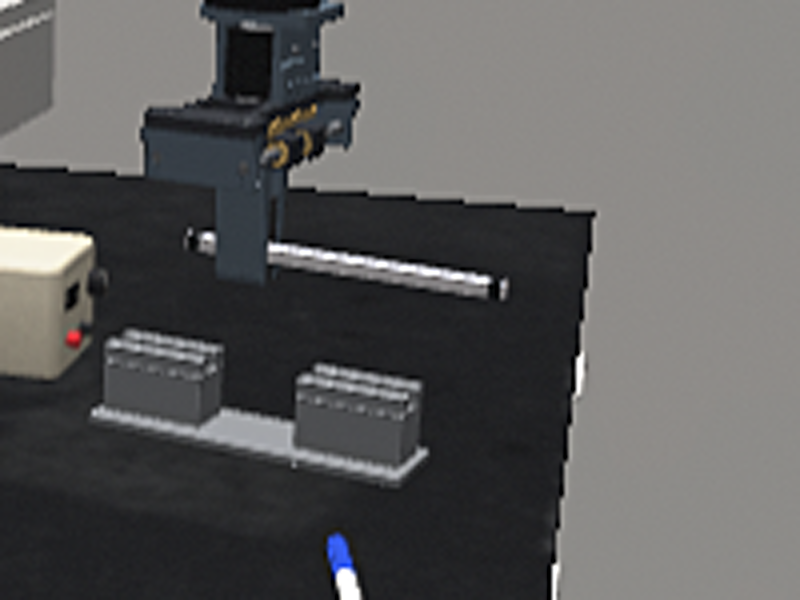

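The rod is held level: rear end at about (347.5,149.5), tip at about (426.3,162.3) in the full frame. The rest is empty.

```bash
python3 - <<'E'
from h import *
d=vision.camera("side");s=env.get_state();p=s["eef_pos"];R=s["ee_rot"];print(s["clock"],p,R[:,0])
n=np.array([-e[1],e[0],0])
for q in ((347.5,149.5),(426.4,162.3)):
    o,r=ray(d,q);P=o+r*(n@(p-o))/(n@r);print(P,(P-p)@np.r_[e,0])
L=.178
go(M-a*(L+.04),.125,93.05); print(M-a*(L+.04))
E
```

```text
8.9 [ 0.50373338 -0.35003005  0.12523647] [-9.74134837e-01  2.25967174e-01 -3.93977303e-04]
[ 0.54567488 -0.35979014  0.13545398] -0.0430621548532297
[ 0.33331427 -0.31037228  0.13373715] 0.17497259962825
shift [-49.  164.7   0.2] turn [-0.000e+00  3.000e-02  7.389e+01]
[ 0.58869921 -0.2006912 ]
```

Request:
carry_out([
  [-5,20,0,0,0,10,1],
  [-12,45,0,0,0,20,1],
  [-20,70,0,0,0,30,1],
  [-28,95,0,0,0,40,1],
  [-36,120,0,0,0,50,1],
  [-43,145,0,0,0,60,1],
  [-49,165,0,0,0,68,1],
  [-49,165,0,0,0,73.9,1],
  [-49,165,30,0,0,73.9,1],
  [-49,165,55,0,0,73.9,1],
  [-49,165,55,0,0,73.9,1],
  [-49,165,55,0,0,73.9,1],
])

```text
clock: 10.4
eef_pos: [0.5889, -0.2004, 0.0701]
ee_rot: [[-0.053, 0.999, -0.0], [0.999, 0.053, 0.0], [0.0, -0.0, -1.0]]
wrist_force: [-0.3, 0.0, -0.4]
grip_width: 0.104
gripper_force: 50.0
```

```bash
python3 - <<'E'
from h import *
d=vision.camera("side");t=vision.camera("top");s=env.get_state();p=s["eef_pos"];print(s["clock"],p,s["ee_rot"].round(4)[:,0],s["wrist_force"])
print(proj(t,np.r_[M,.075]),proj(d,np.r_[M,.075]))
cv2.imwrite("pics/z6.png",np.hstack([cv2.resize(t["pixels"][160:240,240:340],(400,320),interpolation=cv2.INTER_CUBIC),cv2.resize(d["pixels"][190:270,250:350],(400,320),interpolation=cv2.INTER_CUBIC)]))
E
```

```text
10.5 [ 0.58937041 -0.20059475  0.07080363] [-5.290e-02  9.986e-01 -4.000e-04] [-0.14585764 -1.10338584 -0.35331131]
[294.67471009 198.18604141] [289.10493206 221.47840502]
```

View pics/z6.png

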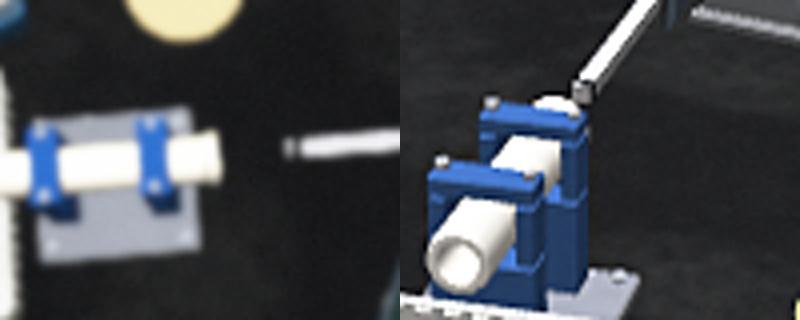

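Top: the rod tip is at (311.5,197), pointing at the mouth (295,199) on nearly the same line. Side: the tip face is at (295.8,213) and the tube exit centre at about (265.8,255.5). Now the alignment numbers.

```bash
python3 - <<'E'
from h import *
t=vision.camera("top");d=vision.camera("side");mn=t["pixels"].astype(float).min(axis=2)
R=[]
for u in range(317,338):
    c=int(np.argmax(mn[190:204,u]))+190
    p=mn[:,u];
    def cr(st,lev=110):
        i=c
        while p[i]>lev:i+=st
        return i-st*(lev-p[i])/(p[i-st]-p[i])
    R.append((u,(cr(1)+cr(-1))/2,cr(1)-cr(-1)))
R=np.array(R);k=np.polyfit(R[:,0],R[:,1],1);print(k,np.std(R[:,1]-np.polyval(k,R[:,0])),R[:,2].mean())
A,B=[onz(t,(u,np.polyval(k,u)),.078) for u in (311,337)];dd=A-B;print("rod",A,B,np.degrees(np.arctan2(dd[1],dd[0])))
for Q in(A,B): 
    w=Q[:2]-M;print("lateral off tube axis (to +x) mm",1e3*(w@np.array([a[1],-a[0]])))
tip,g=two(t,(311.5,np.polyval(k,311.5)),d,(295.8,213));print("tip",tip,g)
# z in side
n=np.array([a[1],-a[0],0]);o0=np.r_[M,.075]
for q in((265.8,255.5),(295.8,213)):
    o,r=ray(d,q);P=o+r*(n@(o0-o))/(n@r);print(P,(P[:2]-M)@a)
g=t["pixels"].astype(int)
print(d["pixels"][248:264,256:276].min(axis=2).tolist())
E
```

```text
[-7.97429487e-02  2.21468610e+02] 0.031922838756464796 5.670249180726039
rod [ 0.57931921 -0.02581577  0.078     ] [ 0.58287565 -0.09379807  0.078     ] 92.99465451988468
lateral off tube axis (to +x) mm -0.062053217562642336
lateral off tube axis (to +x) mm -0.12781124824842263
tip [ 0.57897366 -0.02729911  0.07609165] 0.00160107954993424
[0.56964352 0.15694143 0.06920046] 0.14013994163864252
[ 0.5796991  -0.03177919  0.07406312] -0.04884838480622107
[[26, 23, 99, 253, 255, 255, 255, 255, 255, 255, 255, 255, 253, 249, 244, 237, 229, 218, 195, 171], [18, 49, 227, 255, 238, 173, 172, 165, 166, 205, 245, 250, 254, 248, 239, 231, 223, 200, 178, 154], [15, 101, 237, 177, 157, 145, 139, 139, 139, 148, 144, 162, 231, 241, 235, 225, 208, 184, 160, 135], [10, 184, 174, 154, 134, 124, 128, 152, 174, 203, 187, 134, 152, 203, 228, 215, 189, 166, 141, 120], [31, 206, 167, 142, 109, 118, 153, 193, 230, 250, 253, 211, 158, 150, 191, 198, 173, 148, 124, 114], [77, 169, 159, 129, 112, 147, 182, 223, 241, 249, 255, 255, 215, 137, 153, 181, 156, 131, 116, 104], [96, 166, 156, 121, 139, 174, 212, 237, 
[... 214 characters left out ...]
, 255, 255, 239, 146, 152, 132, 110, 94, 66], [15, 140, 162, 170, 231, 244, 249, 253, 254, 254, 255, 255, 255, 227, 148, 152, 129, 105, 54, 49], [21, 63, 162, 160, 234, 250, 255, 255, 254, 255, 255, 255, 255, 179, 147, 153, 119, 60, 29, 32], [27, 15, 143, 155, 185, 235, 255, 255, 255, 255, 255, 255, 229, 156, 148, 144, 84, 29, 33, 37], [27, 40, 64, 136, 153, 171, 251, 255, 255, 255, 255, 231, 169, 152, 151, 119, 44, 33, 36, 36], [37, 89, 25, 62, 128, 147, 159, 169, 218, 211, 208, 165, 151, 138, 130, 62, 31, 35, 36, 39], [107, 113, 30, 21, 38, 92, 127, 141, 148, 145, 143, 145, 135, 71, 36, 29, 35, 36, 38, 39], [163, 122, 22, 19, 19, 15, 33, 86, 89, 88, 90, 95, 71, 28, 28, 36, 38, 37, 38, 37]]
```

Lateral offset is under 0.2 mm and the angle matches. Advancing toward the mouth.

Request:
carry_out([
  [10,0,0,0,0,0,1],
  [20,0,0,0,0,0,1],
  [29,0,0,0,0,0,1],
  [36,0,0,0,0,0,1],
  [42,0,0,0,0,0,1],
  [47,0,0,0,0,0,1],
  [51,0,0,0,0,0,1],
  [51,0,0,0,0,0,1],
])

```text
clock: 11.6
eef_pos: [0.5862, -0.1493, 0.0699]
ee_rot: [[-0.053, 0.999, -0.0], [0.999, 0.053, 0.0], [0.0, -0.0, -1.0]]
wrist_force: [0.3, 0.2, -0.8]
grip_width: 0.106
gripper_force: 50.0
```

Request:
carry_out([
  [4,0,0,0,0,0,1],
  [8,0,0,0,0,0,1],
  [12,0,0,0,0,0,1],
  [14,0,0,0,0,0,1],
  [14,0,0,0,0,0,1],
])

```text
clock: 12.22
eef_pos: [0.5855, -0.1353, 0.0699]
ee_rot: [[-0.053, 0.999, -0.0], [0.999, 0.053, 0.0], [0.0, -0.0, -1.0]]
wrist_force: [0.2, 0.1, -1.3]
grip_width: 0.105
gripper_force: 50.0
```

The tip is about 24 mm into the bore with no contact, so I'm pressing on gently to the plug.

Request:
carry_out([
  [2,0,0,0,0,0,1],
  [4,0,0,0,0,0,1],
  [6,0,0,0,0,0,1],
  [8,0,0,0,0,0,1],
  [10,0,0,0,0,0,1],
  [12,0,0,0,0,0,1],
  [14,0,0,0,0,0,1],
  [16,0,0,0,0,0,1],
])

```text
clock: 13.22
eef_pos: [0.5846, -0.1194, 0.0699]
ee_rot: [[-0.053, 0.999, -0.0], [0.999, 0.053, 0.0], [0.0, -0.0, -1.0]]
wrist_force: [-0.3, 0.3, -0.6]
grip_width: 0.104
gripper_force: 50.0
```

Request:
carry_out([
  [2,0,0,0,0,0,1],
  [4,0,0,0,0,0,1],
  [6,0,0,0,0,0,1],
  [8,0,0,0,0,0,1],
  [10,0,0,0,0,0,1],
  [12,0,0,0,0,0,1],
  [14,0,0,0,0,0,1],
  [16,0,0,0,0,0,1],
])

```text
clock: 14.22
eef_pos: [0.5838, -0.1034, 0.0699]
ee_rot: [[-0.053, 0.999, 0.0], [0.999, 0.053, -0.0], [-0.0, 0.0, -1.0]]
wrist_force: [0.7, 0.4, -0.7]
grip_width: 0.106
gripper_force: 50.0
```

Request:
carry_out([
  [2,0,0,0,0,0,1],
  [4,0,0,0,0,0,1],
  [6,0,0,0,0,0,1],
  [8,0,0,0,0,0,1],
])

```text
clock: 14.72
eef_pos: [0.5837, -0.0961, 0.0701]
ee_rot: [[-0.053, 0.999, 0.001], [0.999, 0.053, -0.001], [-0.001, 0.001, -1.0]]
wrist_force: [-0.1, -8.3, -0.4]
grip_width: 0.102
gripper_force: 50.0
```

Plug contact at about 62 mm (8 N). I'll continue, watching the force.

Request:
carry_out([
  [2,0,0,0,0,0,1],
  [4,0,0,0,0,0,1],
  [6,0,0,0,0,0,1],
  [8,0,0,0,0,0,1],
])

```text
clock: 15.22
eef_pos: [0.5833, -0.0881, 0.0701]
ee_rot: [[-0.053, 0.999, 0.001], [0.999, 0.053, -0.001], [-0.001, 0.001, -1.0]]
wrist_force: [0.9, -6.9, 0.5]
grip_width: 0.107
gripper_force: 50.0
```

Request:
carry_out([
  [2,0,0,0,0,0,1],
  [4,0,0,0,0,0,1],
  [6,0,0,0,0,0,1],
  [8,0,0,0,0,0,1],
  [10,0,0,0,0,0,1],
  [12,0,0,0,0,0,1],
])

```text
clock: 15.98
eef_pos: [0.5826, -0.0761, 0.0701]
ee_rot: [[-0.053, 0.999, 0.001], [0.999, 0.053, -0.001], [-0.001, 0.001, -1.0]]
wrist_force: [0.1, -7.4, -0.8]
grip_width: 0.103
gripper_force: 50.0
```

Steady at about 7 N, well under the tube's 18 N, so the plug is moving.

Request:
carry_out([
  [2.5,0,0,0,0,0,1],
  [5,0,0,0,0,0,1],
  [7.5,0,0,0,0,0,1],
  [10,0,0,0,0,0,1],
  [12.5,0,0,0,0,0,1],
  [15,0,0,0,0,0,1],
  [17.5,0,0,0,0,0,1],
  [20,0,0,0,0,0,1],
  [22.5,0,0,0,0,0,1],
  [25,0,0,0,0,0,1],
])

```text
clock: 17.23
eef_pos: [0.5812, -0.0511, 0.0701]
ee_rot: [[-0.053, 0.999, 0.001], [0.999, 0.053, -0.001], [-0.001, 0.001, -1.0]]
wrist_force: [0.8, -7.8, 0.1]
grip_width: 0.103
gripper_force: 50.0
```

Request:
carry_out([
  [2.5,0,0,0,0,0,1],
  [5,0,0,0,0,0,1],
  [7.5,0,0,0,0,0,1],
  [10,0,0,0,0,0,1],
  [12.5,0,0,0,0,0,1],
  [15,0,0,0,0,0,1],
  [17.5,0,0,0,0,0,1],
  [20,0,0,0,0,0,1],
  [22,0,0,0,0,0,1],
])

```text
clock: 18.35
eef_pos: [0.58, -0.0291, 0.07]
ee_rot: [[-0.053, 0.999, 0.0], [0.999, 0.053, -0.001], [-0.001, 0.0, -1.0]]
wrist_force: [-0.6, -8.6, 0.4]
grip_width: 0.103
gripper_force: 50.0
```

Request:
carry_out([
  [2,0,0,0,0,0,1],
  [4,0,0,0,0,0,1],
  [6,0,0,0,0,0,1],
  [8,0,0,0,0,0,1],
])

```text
clock: 18.85
eef_pos: [0.5795, -0.0212, 0.07]
ee_rot: [[-0.053, 0.999, 0.0], [0.999, 0.053, -0.001], [-0.001, 0.0, -1.0]]
wrist_force: [0.8, -7.8, -0.9]
grip_width: 0.104
gripper_force: 50.0
```

Request:
carry_out([
  [1.5,0,0,0,0,0,1],
  [3,0,0,0,0,0,1],
  [4.5,0,0,0,0,0,1],
  [6,0,0,0,0,0,1],
])

```text
clock: 19.35
eef_pos: [0.5792, -0.0152, 0.07]
ee_rot: [[-0.053, 0.999, 0.0], [0.999, 0.053, -0.001], [-0.001, 0.0, -1.0]]
wrist_force: [-0.0, -7.8, -1.5]
grip_width: 0.106
gripper_force: 50.0
```

```bash
python3 - <<'E'
from h import *
s=env.get_state();print(s["wrist_force"],s["eef_pos"])
d=vision.camera("side");t=vision.camera("top")
cv2.imwrite("pics/z7.png",np.hstack([cv2.resize(t["pixels"][160:260,180:305],(400,320),interpolation=cv2.INTER_CUBIC),cv2.resize(d["pixels"][200:350,180:330],(400,400),interpolation=cv2.INTER_CUBIC)[:320]]))
E
```

```text
[-0.01261018 -7.77201225 -1.49320423] [ 0.57924105 -0.01517407  0.07001217]
```

View pics/z7.png

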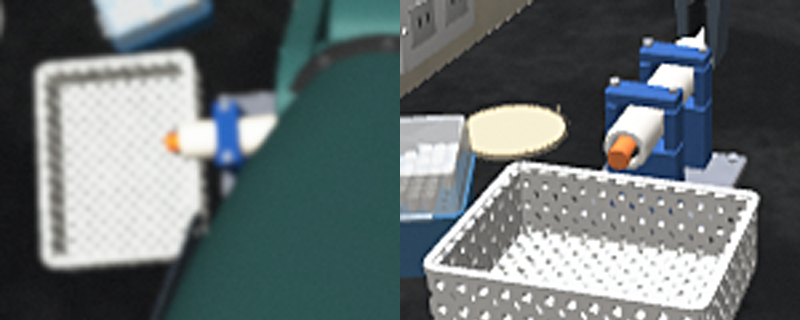

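The plug's orange end sticks out of the exit over the basket, at top view (234,204). A little more pushing should free it.

Request:
carry_out([
  [1,0,0,0,0,0,1],
  [2,0,0,0,0,0,1],
  [3,0,0,0,0,0,1],
  [4,0,0,0,0,0,1],
])

```text
clock: 19.95
eef_pos: [0.5789, -0.011, 0.07]
ee_rot: [[-0.053, 0.999, 0.0], [0.999, 0.053, -0.001], [-0.001, 0.0, -1.0]]
wrist_force: [-0.3, -2.4, -0.5]
grip_width: 0.109
gripper_force: 50.0
```

Request:
carry_out([
  [1,0,0,0,0,0,1],
  [2,0,0,0,0,0,1],
  [3,0,0,0,0,0,1],
  [3,0,0,0,0,0,1],
])

```text
clock: 20.45
eef_pos: [0.5787, -0.0075, 0.0699]
ee_rot: [[-0.053, 0.999, -0.0], [0.999, 0.053, 0.0], [0.0, -0.0, -1.0]]
wrist_force: [-0.1, 0.5, -1.0]
grip_width: 0.101
gripper_force: 50.0
```

The force has dropped to zero. I'll check for the plug in the basket by colour mask.

```bash
python3 - <<'E'
from h import *
for n in("side","top"):
    c=vision.camera(n);h=cv2.cvtColor(c["pixels"],cv2.COLOR_BGR2HSV)
    m=cv2.inRange(h,(5,150,120),(18,255,255))
    k,l,st,ce=cv2.connectedComponentsWithStats(m)
    for i in range(1,k):
        if st[i,4]>3: print(n,st[i],ce[i],onz(c,ce[i],.01))
E
```

```text
side [258 289   9  13  91] [262.13186813 294.86813187] [0.56462572 0.18921962 0.01      ]
top [231 207   6   6  27] [233.44444444 209.7037037 ] [0.56218957 0.19051657 0.01      ]
```

The plug is in the basket at (0.563, 0.190, 0.01). Fingertips standing 19 mm below the rod would prevent laying it flat. While the bore supports the rod, I'll regrip it nearer the fingertips, then withdraw.

Request:
carry_out([
  [-1,0,1.5,0,0,0,1],
  [-1,0,2.5,0,0,0,1],
  [-1,0,2.5,0,0,0,0.85],
  [-1,0,2.5,0,0,0,0.85],
  [-1,0,-4,0,0,0,0.85],
  [-1,0,-10,0,0,0,0.85],
  [-1,0,-10,0,0,0,1],
  [-1,0,-10,0,0,0,1],
  [-1,0,-10,0,0,0,1],
], newtons=50)

```text
clock: 21.68
eef_pos: [0.5787, -0.0087, 0.0804]
ee_rot: [[-0.053, 0.999, -0.0], [0.999, 0.053, 0.0], [0.0, -0.0, -1.0]]
wrist_force: [-4.3, 0.3, 9.8]
grip_width: 0.104
gripper_force: 49.5
```

```bash
python3 - <<'E'
from h import *
s=env.get_state();print(s["clock"],s["eef_pos"],s["wrist_force"],s["torque"],s["grip_width"])
d=vision.camera("side")
cv2.imwrite("pics/z8.png",cv2.resize(d["pixels"][180:280,240:380],(700,500),interpolation=cv2.INTER_CUBIC))
E
```

```text
21.675 [ 0.57869379 -0.00867588  0.08036018] [-4.26071626  0.34060455  9.7545343 ] [0.28788673 0.72028023 0.23366348] 0.10440085033376136
```

View pics/z8.png

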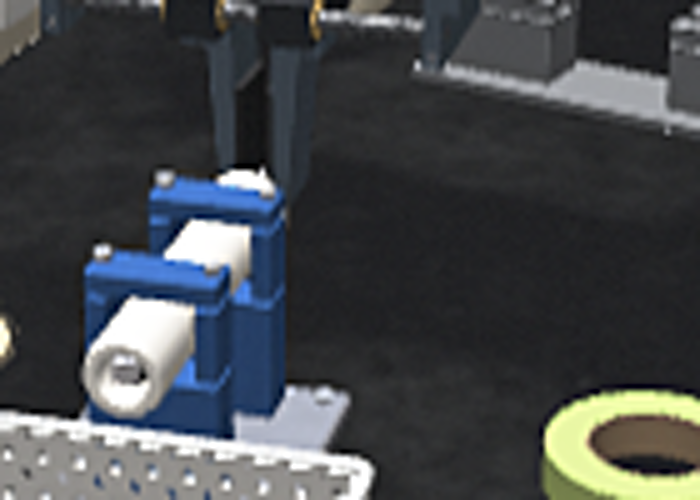

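The rod is gripped; its tip shows just inside the exit at side-view (265,253). A vertical load of about 10 N remains, so I'll raise slightly to centre it.

Request:
carry_out([
  [0,0,-1,0,0,0,1],
  [0,0,-2,0,0,0,1],
  [0,0,-2,0,0,0,1],
])

```text
clock: 22.1
eef_pos: [0.5788, -0.0086, 0.0819]
ee_rot: [[-0.053, 0.999, 0.0], [0.999, 0.053, -0.0], [-0.0, 0.0, -1.0]]
wrist_force: [0.2, 0.3, -0.3]
grip_width: 0.105
gripper_force: 49.4
```

Free of load. Withdrawing slowly, about 25 mm to start.

Request:
carry_out([
  [-3,0,0,0,0,0,1],
  [-7,0,0,0,0,0,1],
  [-12,0,0,0,0,0,1],
  [-18,0,0,0,0,0,1],
  [-25,0,0,0,0,0,1],
])

```text
clock: 22.72
eef_pos: [0.5802, -0.0341, 0.0819]
ee_rot: [[-0.053, 0.999, 0.0], [0.999, 0.053, -0.0], [-0.0, 0.0, -1.0]]
wrist_force: [-0.5, 0.2, 0.1]
grip_width: 0.102
gripper_force: 49.4
```

Request:
carry_out([
  [-6,0,0,0,0,0,1],
  [-13,0,0,0,0,0,1],
  [-21,0,0,0,0,0,1],
  [-29,0,0,0,0,0,1],
  [-37,0,0,0,0,0,1],
  [-45,0,0,0,0,0,1],
])

```text
clock: 23.48
eef_pos: [0.5825, -0.0791, 0.0819]
ee_rot: [[-0.053, 0.999, 0.0], [0.999, 0.053, 0.0], [0.0, 0.0, -1.0]]
wrist_force: [-0.8, 0.4, -1.1]
grip_width: 0.107
gripper_force: 49.4
```

Request:
carry_out([
  [-8,0,0,0,0,0,1],
  [-18,0,0,0,0,0,1],
  [-28,0,0,0,0,0,1],
  [-38,0,0,0,0,0,1],
  [-48,0,0,0,0,0,1],
  [-58,0,0,0,0,0,1],
  [-68,0,0,0,0,0,1],
  [-80,0,0,0,0,0,1],
  [-92,0,0,0,0,0,1],
  [-105,0,0,0,0,0,1],
  [-118,0,0,0,0,0,1],
  [-118,0,0,0,0,0,1],
])

```text
clock: 24.98
eef_pos: [0.5888, -0.1973, 0.0819]
ee_rot: [[-0.052, 0.999, 0.0], [0.999, 0.052, -0.0], [-0.0, 0.0, -1.0]]
wrist_force: [0.2, 0.1, -1.3]
grip_width: 0.102
gripper_force: 49.4
```

```bash
python3 - <<'E'
from h import *
s=env.get_state();print(s["clock"],s["eef_pos"],s["wrist_force"],s["grip_width"])
d=vision.camera("side")
cv2.imwrite("pics/z9.png",cv2.resize(d["pixels"][120:270,240:440],(800,600),interpolation=cv2.INTER_CUBIC))
E
```

```text
24.975 [ 0.58877681 -0.19733881  0.08193205] [ 0.19844973  0.09214883 -1.32830619] 0.10190628867477534
```

View pics/z9.png

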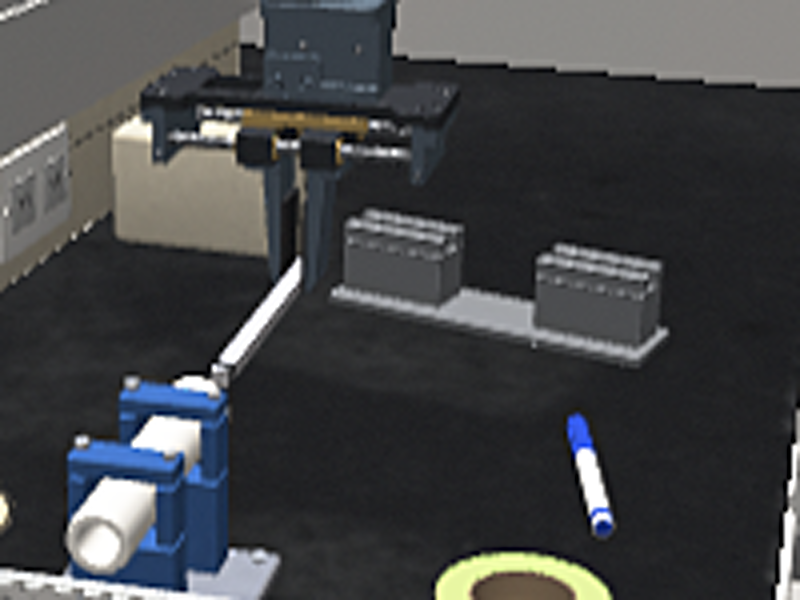

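The rod is fully out, tip at about (295,213) in the full frame, with free worktop below it. Lowering.

Request:
carry_out([
  [-10,0,12,0,0,0,1],
  [-15,0,28,0,0,0,1],
  [-15,0,44,0,0,0,1],
  [-15,0,55,0,0,0,1],
  [-15,0,61,0,0,0,1],
  [-15,0,64,0,0,0,1],
  [-15,0,66,0,0,0,1],
  [-15,0,66,0,0,0,1],
])

```text
clock: 26.02
eef_pos: [0.5896, -0.2114, 0.0161]
ee_rot: [[-0.053, 0.999, 0.0], [0.999, 0.053, -0.0], [-0.0, 0.0, -1.0]]
wrist_force: [0.3, -0.1, -0.6]
grip_width: 0.107
gripper_force: 49.4
```

Request:
carry_out([
  [0,0,0.7,0,0,0,1],
  [0,0,1.4,0,0,0,1],
  [0,0,1.4,0,0,0,1],
])

```text
clock: 26.4
eef_pos: [0.5897, -0.2114, 0.0148]
ee_rot: [[-0.053, 0.999, 0.0], [0.999, 0.053, -0.0], [-0.0, 0.0, -1.0]]
wrist_force: [-0.5, 1.0, 2.5]
grip_width: 0.104
gripper_force: 50.0
```

Light touch (2.5 N). Opening gently, then straight up and clear.

Request:
carry_out([
  [0,0,0,0,0,0,0.85],
  [0,0,0,0,0,0,0.7],
  [0,0,0,0,0,0,0.6],
  [0,0,-10,0,0,0,0.5],
  [0,0,-30,0,0,0,0.4],
  [0,0,-60,0,0,0,0.4],
  [0,0,-100,0,0,0,0.4],
  [0,0,-140,0,0,0,0.4],
  [-40,0,-160,0,0,0,0.4],
  [-90,0,-160,0,0,0,0.4],
  [-90,0,-160,0,0,0,0.4],
  [-90,0,-160,0,0,0,0.4],
])

```text
clock: 27.9
eef_pos: [0.5941, -0.301, 0.1754]
ee_rot: [[-0.052, 0.999, 0.0], [0.999, 0.052, -0.0], [-0.0, 0.0, -1.0]]
wrist_force: [1.0, 0.1, 0.2]
grip_width: 0.597
gripper_force: 0.0
```

```bash
python3 - <<'E'
from h import *
s=env.get_state();print(s["clock"],s["eef_pos"],s["wrist_force"],s["grip_width"])
d=vision.camera("side");I=cv2.imread("pics/side0.png")
cv2.imwrite("pics/z10.png",cv2.resize(d["pixels"][130:350,170:450],(764,600),interpolation=cv2.INTER_CUBIC))
def cen(P,lo,hi):
    m=cv2.moments(cv2.inRange(cv2.cvtColor(P,cv2.COLOR_BGR2HSV)[180:350,170:450],lo,hi),True);return m["m00"],m["m10"]/m["m00"],m["m01"]/m["m00"]
for lo,hi in(((28,80,120),(45,255,255)),((105,130,60),(125,255,255))): print(cen(I,lo,hi),cen(d["pixels"],lo,hi))
E
```

```text
27.9 [ 0.59408474 -0.30104145  0.1753583 ] [0.97407459 0.08721156 0.23792971] 0.5969706090865418
(746.0, 199.27479892761394, 93.8941018766756) (751.0, 199.22902796271637, 93.27430093209054)
(1196.0, 116.71822742474916, 61.024247491638796) (1193.0, 116.51802179379715, 61.129924559932945)
```

View pics/z10.png

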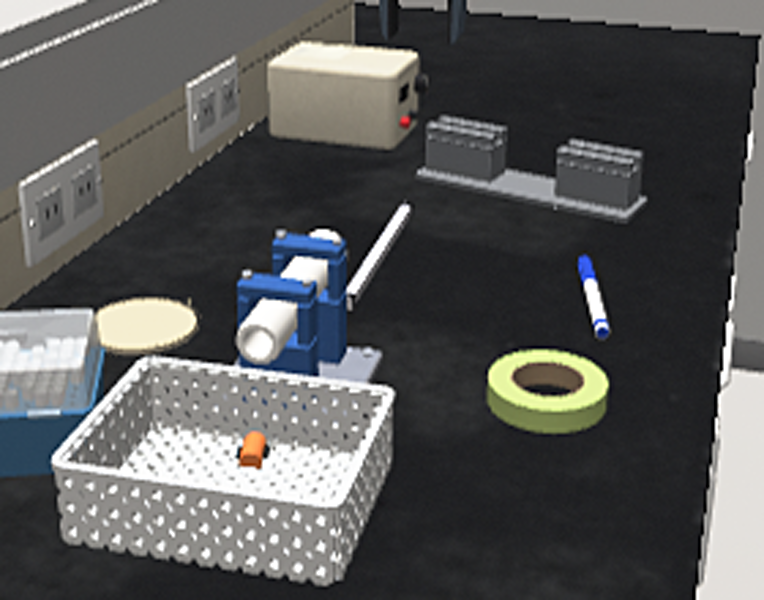

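The plug is in the basket (crop (253,450)) and the rod lies flat on the worktop (crop (380,255)). The other things look unmoved and the gripper is clear, so I'm handing in.

```bash
python3 -c "
from station import env
print(env.close_job())"
```

```text
the job is handed in; nothing more can be done
None
```

The plug is in the basket, the rod lies flat and released on the worktop, and the job was handed in at about 28 s; early on, a finger pad pressed a rest block, with wrist force about 68 N (limit 120 N).

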